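# Open the carb guard gate and hold it wide

### The job

Fold the stiff apron in front of the guard cage down flat onto the shelf. Then squeeze the catch on the cage's post fully home, after that squeeze the catch on the gate's handle, and swing the gate by that handle past its detent until it stands wide open, about square to where it was shut. The gate is sprung, so finish while still holding it wide by its handle, and leave the loose things lying around where they are.

Things in the scene. Friction and masses are not known exactly. Their poses are not given: they have to be found in the camera images.
- rig: Guard cage fixed to the shelf: dark base plate 240 x 245 x 10 mm, low aluminium cheeks, inside it a clamped carb body up to 127 mm high. Origin at shelf level in the gate opening: the shut gate stands in the plane x = 0, hinge post at y = +70 mm, free edge at y = -70 mm. -x points out of the cage, towards the robot; y left seen from the robot; z up. Turned up to 0.25 rad.
- apron (a joint): Angle (rad) of the apron, an aluminium panel 150 mm wide, 110 long, 5 thick, hinged along its lower edge 50 mm in front of the shut gate. 0 = upright, grows as it folds out (to the cage's -x) and down, 1.57 = flat on the shelf (stop). Starts at 0.3 to 0.7. Stiff (about 0.25 N m): stays where it is left. While up it blocks the gate.
- apron_hinge (a point): Middle of the apron's hinge line, at y = 0 of the cage, x = -50 mm, 6 mm above the shelf; the hinge line runs along the cage's y. The panel is centred on this line (2.5 mm to each face).
- apron_edge (a point): Middle of the apron's free edge, 110 mm from the hinge line, in the middle of the panel's thickness.
- postcatch (a joint): Travel (m) of the post catch's sliding tab: 0 = locked, 0.010 = home. Two upright steel tabs beside the gate's free edge, each 24 mm (cage x) by 10 mm (y), tops 185 mm up. The outer tab (away from the gate) is fixed; the inner slides to it (to -y). Over both, across the cage's y: 34 mm locked, 24 mm home. About 4 N moves it; it stays where left. Frees the gate after 7 mm.
- post_grip (a point): Fixed point on the cage midway between the outer faces of the post catch's two tabs as they stand when fully squeezed: cage x = 0, y = -128 mm, 160 mm above the shelf (25 mm below the tab tops). The fixed tab's outer face is 12 mm from it to -y; the sliding tab's outer face 22 mm to +y while locked, 12 mm when home.
- gatecatch (a joint): Travel (m) of the sprung front tab of the gate's handle: 0 = released, 0.010 = fully squeezed against the back tab. Needs 2 N at first, 6 N when home; springs back when let go. It draws a bolt that frees the gate after 7 mm. Squeeze it only when the post catch is home.
- handle: The gate's handle, on top of the gate 115 mm from its hinge axis, turning with it: two upright steel tabs, each 22 mm wide along the gate, 10 mm thick across it, tops 185 mm above the shelf, gate's top rail at 130 mm. The back tab (cage side) is fixed to the gate, the front one is the gate catch. Origin below it at shelf level in the gate's mid-plane; axes equal the cage's when shut.
- handle_grip (a point): Point on the handle in the gate's mid-plane, 160 mm above the shelf (25 mm below the tab tops). Across the gate (its x) the back tab's outer face is 12 mm behind it; the front tab's outer face is 22 mm in front when released, 12 mm when squeezed. So 34 mm over both tabs, 24 mm when squeezed.
- gate (a joint): Angle (rad) of the gate, 0 = shut, grows as it opens outwards (free edge to the cage's -x, clockwise seen from above), stop at 1.57. A spring closes it (0.05 N m shut, 0.2 N m wide open). A ball detent near the hinge is met at 0.32 rad, where opening needs about 0.5 N m in all (4.5 N at the handle), and is passed at 0.7. Let go when wide open, the gate swings back to about 1.07.
- gate_hinge (a point): On the gate's vertical hinge axis, 130 mm above the shelf, level with the gate's top rail; the hinge post beside it ends 156 mm above the shelf. The gate's bottom rail is 30 mm above the shelf and clears the flat apron. Behind it, 66 mm off towards the cage's left rear, a slim detent housing stands 145 mm high.
- reamer: Loose: brass jet reamer handle with a thin steel bit, 120 mm long, 17 mm thick, lying. Leave alone. Origin under its middle.
- stack: Loose: flared aluminium velocity stack, 72 mm wide at its mouth, 58 mm high, standing. Leave alone. Origin under its centre.
- filter: Loose: amber glass inline filter with metal ends, 106 mm long, 36 mm thick, lying. Leave alone. Origin under its centre.
- scraper: Loose: black nylon gasket scraper, 130 x 34 x 10 mm, lying flat. Leave alone. Origin under its middle.
- bowl: Loose: small grey metal float bowl, 42 mm wide, 32 mm high, standing inside the cage behind the gate. Leave alone. Origin under its centre.
- jetbox: Loose: grey jet box with six compartments, 90 x 60 x 22 mm. Leave alone. Origin under its centre.
- driver: Loose: screwdriver with a black handle, 160 mm long, lying. Leave alone.

How it is judged:
On the way, in this order (a step that is already met when the one before it is completed fails the run):
1. the apron is folded flat while the gate is shut (value of joint apron above 1.45 rad and value of joint gate below 0.1 rad), for 0.2 s.
2. the post catch is squeezed home (value of joint postcatch above 0.0075 m), for 0.2 s.
3. the gate's handle catch is squeezed with the gate still shut (value of joint gatecatch above 0.0065 m and value of joint gate below 0.15 rad and contact force between the fingers and handle above 1 N), for 0.05 s.
4. the gate is past its detent, drawn by the handle (value of joint gate above 0.8 rad and contact force between the fingers and handle above 0.5 N), for 0.05 s.
At the end, for the whole second after the job is handed in: The gate stands still at more than 1.33 rad (76 degrees) open with the fingers on its handle (over 0.5 N), the post catch is still home (over 6.5 mm) and the apron still flat (over 1.40 rad) (value of joint gate above 1.33 rad and velocity of joint gate between -0.1 and 0.1 rad/s and contact force between the fingers and handle above 0.5 N and value of joint postcatch above 0.0065 m and value of joint apron above 1.4 rad); the arm keeps its last pose, push and grip.
It fails at once if the gate catch is squeezed before the post catch (value of joint gatecatch above 0.0065 m and value of joint postcatch below 0.006 m).
It fails at once if a loose thing is moved (distance of any of reamer, stack, filter, scraper, bowl, jetbox, driver from where it was at the start of the episode above 0.025 m).
It also fails if it takes over 62 s, if anything falls off the work surface, if the arm or the gripper's body presses on something with over 40 N, if the wrist force passes 120 N, or if a joint passes its speed limit or range.

### The arm

A 6-joint arm with a two-finger parallel gripper is mounted at the origin on the work surface. World frame = base frame: x ahead of the robot, y to its left, z up, the work surface at z = 0. Lengths are in m, angles in rad, forces in N, time in s.
With the tool pointing down it reaches from about 0.3 to 0.875 m from the base axis. Payload 6.4 kg.
Tool frame: the origin (TCP) lies midway between the tips of the shut fingers; the grasp point (between the pads) lies 19 mm behind it; z points along the fingers, y is the line along which they close (so a half turn about z gives the same grasp; the last joint's range is limited). The gripper opens to 85 mm and grips with 20 to 120 N. Pads are 22 mm wide; open, the fingers measure 114 mm over their backs; the gripper's body (76 mm by 85 mm) begins 54 mm behind the grasp point. The pads swing forward as they close: fully open they stand 13 mm farther back than shut.
Start: joints at [0.92, 0.181, 1.607, -0, 1.354, -0.206], TCP at [0.247, 0.519, 0.231] pointing down, gripper open.
Joint ranges: [-2.99, 2.99], [-0.89, 2.07], [0.3, 2.58], [-1.14, 4.28], [0, 2.63], [-3.12, 3.12]. Speed limits (rad/s): [2.57, 2.57, 3.01, 3.14, 3.14, 3.14].

### API

Orientations are given as a unit quaternion [w, x, y, z].
In Python, from bench import status, camera, ctrl gives the robot as it stands. The module is installed in compiled form; this text tells all that it offers.
- The arm moves only by the shell command python3 -m handwheel 'ROWS'. ROWS is JSON, a list that holds one entry, the list of rows, each a list of 7 numbers: the opening, from -1 (shut) to 1 (fully open), then the shift along the tool's x, y, z in cm, then the turn, a rotation vector about the tool's x, y, z in degrees. A call has 1 to 10 rows; each row is the pose to reach, as a shift and turn from the pose commanded when the call began, along the tool's axes at that moment; what a row does not reach only later rows make up. A row lasts 1/8 s, in which the tool goes at most 62.5 mm and 10.7 degrees, less where a joint would pass 70% of its speed; a pose out of reach is approached as far as the arm can. A call with a gripper value outside its range is refused whole. The fingers move at their own pace and stop on an object; the grip force is fixed at half the most. Time passes only in rows, so rows that repeat a pose let the fingers close. It gives the time, the measured TCP pose, the force, the opening and the grip force at its end, in the units of the state.
- status.get_obs(): the state, without advancing time (a new reading comes with each control period).
- camera(name): name is "side" or "top"; returns a dict with "frame" (480x640x3 uint8, blue, green, red), "depth" (480x640 float32, m along the optical axis (not along the pixel's ray), 0 where there is no reading), "fx", "fy", "cx", "cy" (pixels), "extrinsics" (4x4, takes a point from camera to world coordinates). Camera axes: x right, y down, z forward; pixel columns grow to the right and rows downward; lengths in m; the calibration is good to about 2 mm. A picture is of the moment at which its call begins.
- ctrl.hand_in(): hands the job in; it is judged then, once.
The state is a dict: "time_s": time; "q": joint angles; "dq": joint speeds; "joint_efforts": joint torques, N m; "eef_pos": TCP position; "eef_rot": TCP orientation; "wrist_force": force on the tool from outside, world axes, zero at the start; "torque": the same for the moment, N m; "opening": opening from 0.0 (shut) to 1.0 (fully open); "grasp_force": force on a finger pad.
Only numpy, scipy, OpenCV 4.12 (cv2) and the standard library are available. Lean on these libraries where they do the work, as an engineer would, in place of code of your own. Each camera call takes 0.05 s, during which the arm holds its last target. There are 200 camera calls.

## Working session

There is one attempt and no reset: what is moved stays moved. The work goes in short steps, Python scripts to look and compute and a shell command to move; the robot and the scene stay as the last step left them, time stands still between calls to the robot, and variables do not carry over. Pictures are saved under pics/ and viewed, at most 10 in all, crops included, and the job is handed in when it is done.

```bash
mkdir -p pics
python3 - <<'E'
from bench import status,camera
import cv2,numpy as np
o=status.get_obs();print({k:np.round(v,3).tolist() for k,v in o.items()})
for n in("top","side"):
    c=camera(n);cv2.imwrite(f"pics/{n}0.png",c["frame"]);np.savez(f"{n}0.npz",**c)
    print(n,c["fx"],c["cx"],c["cy"],np.round(c["extrinsics"],3).tolist())
E
```

```text
{'time_s': 0.0, 'q': [0.92, 0.182, 1.608, 0.0, 1.354, -0.206], 'dq': [0.0, 0.0, -0.001, -0.001, 0.001, 0.001], 'joint_efforts': [-0.001, -44.488, -35.133, -0.001, 0.009, 0.0], 'eef_pos': [0.247, 0.519, 0.23], 'eef_rot': [-0.0, 0.221, 0.975, -0.001], 'wrist_force': [-0.313, -1.38, -0.058], 'torque': [-0.017, 0.02, 0.054], 'grasp_force': 0.0, 'opening': 0.997}
top 483.1091373651072 316.66205380138473 240.8458222322372 [[-0.027, -0.99, 0.142, 0.458], [-0.999, 0.032, 0.031, -0.031], [-0.036, -0.141, -0.989, 1.038], [0.0, 0.0, 0.0, 1.0]]
side 584.5850603733539 312.5354960856846 243.37289333704902 [[0.972, -0.179, 0.154, 0.421], [-0.235, -0.687, 0.688, -0.717], [-0.017, -0.705, -0.709, 0.858], [0.0, 0.0, 0.0, 1.0]]
```

View pics/top0.png

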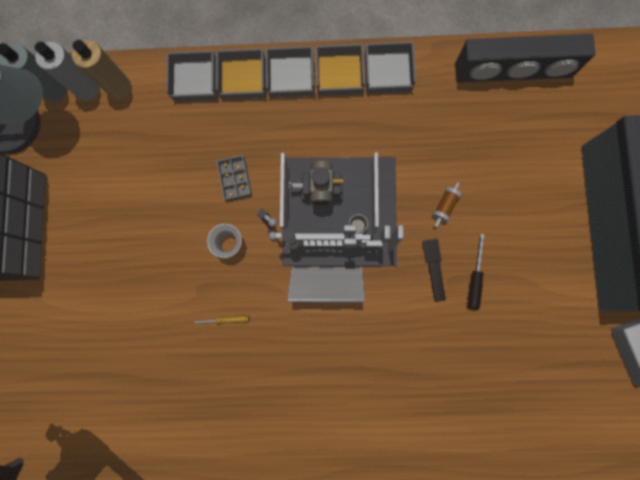

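View pics/side0.png

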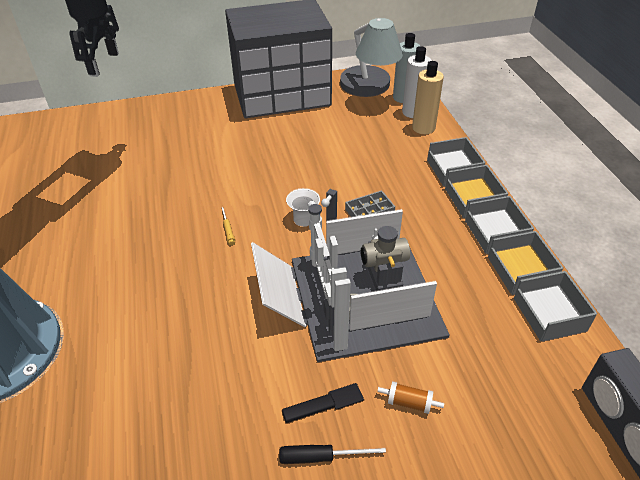

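The top view shows the cage around (340,210), its gate near row 240, and the apron leaning out at (327,285). The post tabs are near (395,233) and the handle near (355,235). The side view confirms the layout, with the scraper and driver to the right of the cage. Next I measure from depth.

```bash
cat > h.py <<'E'
import numpy as np,cv2
from scipy.spatial.transform import Rotation as R
def cloud(c):
    d=np.asarray(c["depth"]);v,u=np.mgrid[:480,:640]
    P=np.stack([(u-c["cx"])/c["fx"]*d,(v-c["cy"])/c["fy"]*d,d],-1)
    E=np.asarray(c["extrinsics"]);W=P@E[:3,:3].T+E[:3,3];W[d==0]=np.nan
    return W
E
python3 - <<'E'
from h import *
for n in("top","side"):
    c=np.load(f"{n}0.npz");W=cloud(c)
    m=(W[...,2]>.165)&(W[...,2]<.2)&(W[...,0]>.3)&(W[...,0]<.7)&(abs(W[...,1])<.25)
    k,l,s,ce=cv2.connectedComponentsWithStats(m.astype(np.uint8))
    print(n)
    for i in range(1,k):
        p=W[l==i];print(s[i],np.round(p.mean(0),4),np.round(p.min(0),4),np.round(p.max(0),4))
c=np.load("top0.npz");W=cloud(c);f=c["frame"]
cr=cv2.resize(f[140:320,265:425],None,fx=3.3,fy=3.3,interpolation=cv2.INTER_CUBIC);cv2.imwrite("pics/tc.png",cr)
print("shelf",np.nanmedian(W[330:400,300:400,2]))
for y in range(266,304,5):print(y,np.round(W[y,[295,310,327,345,358]],3).tolist())
E
```

```text
top
[344 225  12   8  83] [ 0.6014 -0.0633  0.1828] [ 0.5969 -0.0735  0.1656] [ 0.6073 -0.0531  0.1895]
[383 225   7  15  96] [ 0.5924 -0.1283  0.1823] [ 0.5811 -0.1337  0.166 ] [ 0.6047 -0.1236  0.1906]
[396 225   8  15  95] [ 0.5911 -0.1523  0.1829] [ 0.5801 -0.1584  0.1664] [ 0.6037 -0.1478  0.1888]
[344 238  12   7  83] [ 0.5779 -0.0624  0.1832] [ 0.5732 -0.0724  0.1726] [ 0.5836 -0.0523  0.189 ]
side
[329 236   9  18 127] [ 0.6013 -0.0689  0.1786] [ 0.5969 -0.0774  0.1653] [ 0.6076 -0.0528  0.1876]
[315 238   9  19 125] [ 0.5776 -0.0678  0.1787] [ 0.5733 -0.0775  0.1654] [ 0.584  -0.0532  0.1869]
[331 267  20  28 389] [ 0.5918 -0.1456  0.1783] [ 0.5803 -0.1615  0.165 ] [ 0.6051 -0.1244  0.1876]
shelf 3.1507660587903885e-05
266 [[0.552, 0.05, 0.011], [0.552, 0.018, -0.002], [0.55, -0.019, 0.01], [0.549, -0.057, 0.008], [0.548, -0.085, 0.011]]
271 [[0.541, 0.049, 0.017], [0.54, 0.017, 0.019], [0.539, -0.019, 0.019], [0.537, -0.056, 0.021], [0.536, -0.084, 0.021]]
276 [[0.529, 0.048, 0.035], [0.528, 0.017, 0.033], [0.527, -0.018, 0.032], [0.526, -0.056, 0.033], [0.525, -0.083, 0.034]]
281 [[0.518, 0.047, 0.047], [0.517, 0.016, 0.048], [0.516, -0.018, 0.043], [0.515, -0.055, 0.052], [0.514, -0.082, 0.047]]
286 [[0.507, 0.046, 0.062], [0.506, 0.016, 0.061], [0.505, -0.018, 0.061], [0.504, -0.054, 0.059], [0.503, -0.081, 0.061]]
291 [[0.496, 0.046, 0.072], [0.496, 0.016, 0.072], [0.494, -0.018, 0.074], [0.494, -0.054, 0.072], [0.493, -0.08, 0.071]]
296 [[0.486, 0.045, 0.083], [0.485, 0.015, 0.087], [0.484, -0.018, 0.083], [0.483, -0.053, 0.086], [0.483, -0.079, 0.082]]
301 [[0.478, 0.052, 0.001], [0.477, 0.02, 0.002], [0.476, -0.016, 0.002], [0.475, -0.055, 0.002], [0.473, -0.078, 0.086]]
```

View pics/tc.png

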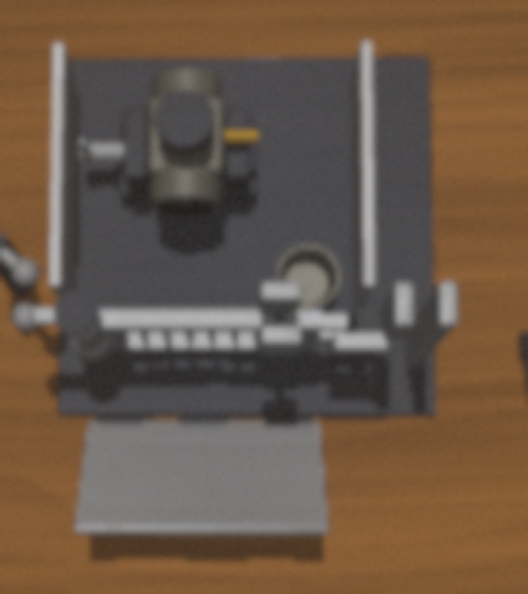

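```bash
cat >> h.py <<'E'
YAW=-0.037; O=np.array([.596,-.018,0]); CR=R.from_euler('z',YAW)
def cage(x,y,z): return O+CR.apply([x,y,z])
def down(yaw): # tool down, tool y at world angle yaw
    y=np.array([np.cos(yaw),np.sin(yaw),0]);z=np.array([0,0,-1.]);return R.from_matrix(np.c_[np.cross(y,z),y,z])
def row(pos,yaw,p0=None,r0=None):
    if p0 is None:
        from bench import status
        o=status.get_obs();p0=o["eef_pos"];r0=R.from_quat(o["eef_rot"],scalar_first=True)
    T=down(yaw);s=r0.inv().apply(np.array(pos)-p0)*100;t=(r0.inv()*T).as_rotvec(degrees=True)
    return np.round(np.r_[s,t],2).tolist()
E
python3 - <<'E'
from h import *
y=np.pi/2+YAW
print(row(cage(-.108,0,.2),y)); print(cage(-.108,0,.2),cage(0,-.128,.14),cage(0,-.045,.14))
E
```

```text
[-44.68, -37.71, 3.09, -0.09, -0.04, -23.37]
[ 0.48807392 -0.01400491  0.2       ] [ 0.59126508 -0.14591239  0.14      ] [ 0.59433538 -0.0629692   0.14      ]
```

```bash
python3 -m handwheel '[[[-1,-4.5,-3.8,0,0,0,-3],[-1,-9,-7.5,0,0,0,-6],[-1,-13.5,-11.3,0,0,0,-9],[-1,-18,-15.1,0,0,0,-12],[-1,-22.4,-18.9,0,0,0,-15],[-1,-26.8,-22.6,0,0,0,-18],[-1,-31.3,-26.4,0,0,0,-21],[-1,-35.8,-30.2,1,0,0,-23.4],[-1,-40.2,-34,2,0,0,-23.4],[-1,-44.7,-37.7,3.1,0,0,-23.4]]]' && python3 -m handwheel '[[[-1,0,0,0,0,0,0],[-1,0,0,0,0,0,0]]]'
python3 - <<'E'
from h import *
y=np.pi/2+YAW
print(row(cage(-.108,0,.1),y),row(cage(-.125,0,.012),y),row(cage(-.125,0,.006),y))
E
```

```text
time_s: 1.35
eef_pos: [0.4891, -0.0155, 0.1999]
eef_rot: [0.0, 0.018, 1.0, 0.0]
wrist_force: [1.3, 0.8, -0.1]
opening: -0.001
grasp_force: 0.0
time_s: 1.6
eef_pos: [0.4882, -0.0134, 0.1998]
eef_rot: [-0.001, 0.019, 1.0, 0.0]
wrist_force: [-0.6, 0.3, 0.4]
opening: 0.001
grasp_force: 0.0
[-0.01, -0.07, 9.98, 0.04, -0.08, -0.02] [1.68, -0.07, 18.78, 0.04, -0.08, -0.02] [1.68, -0.08, 19.38, 0.04, -0.08, -0.02]
```

```bash
python3 -m handwheel '[[[-1,-1.5,0,4,0,0,0],[-1,-1.5,0,9,0,0,0],[-1,-1.5,0,11.5,0,0,0],[-1,-1.3,0,13,0,0,0],[-1,-0.8,0,14.5,0,0,0],[-1,0,0,16,0,0,0],[-1,0.8,0,17.5,0,0,0],[-1,1.3,0,18.5,0,0,0],[-1,1.7,0,19.2,0,0,0],[-1,1.7,0,19.4,0,0,0]]]' && python3 -m handwheel '[[[-1,0,0,0,0,0,0],[-1,0,0,0,0,0,0]]]'
```

```text
time_s: 2.85
eef_pos: [0.4719, -0.013, 0.0081]
eef_rot: [-0.0, 0.018, 1.0, -0.0]
wrist_force: [-12.6, 2.6, 43.1]
opening: -0.001
grasp_force: 21.9
time_s: 3.1
eef_pos: [0.4718, -0.013, 0.0083]
eef_rot: [-0.0, 0.018, 1.0, -0.0]
wrist_force: [-9.2, 1.6, 27.3]
opening: 0.003
grasp_force: 13.7
```

```bash
python3 -m handwheel '[[[-1,0,0,-0.3,0,0,0],[-1,0,0,-4,0,0,0],[-1,0,0,-9,0,0,0],[-1,0,0,-14,0,0,0],[0.4,0,0,-19,0,0,0],[0.4,0,0,-22,0,0,0],[0.4,0,0,-22,0,0,0]]]'
python3 - <<'E'
from h import *
from bench import camera
y=np.pi/2+YAW
c=camera("top");cv2.imwrite("pics/top1.png",c["frame"]);W=cloud(c)
for r in range(270,318,6):print(r,np.round(W[r,[300,350]],3).tolist())
c=camera("side");cv2.imwrite("pics/side1.png",c["frame"])
print(row(cage(0,-.128,.225),y),row(cage(0,-.128,.14),y))
E
```

```text
time_s: 3.98
eef_pos: [0.4729, -0.0134, 0.2286]
eef_rot: [0.002, 0.018, 1.0, -0.001]
wrist_force: [0.0, -0.2, -0.2]
opening: 0.64
grasp_force: 0.0
270 [[0.495, -0.0, 0.586], [0.495, -0.047, 0.575]]
276 [[0.49, 0.0, 0.587], [0.489, -0.047, 0.581]]
282 [[0.484, 0.0, 0.589], [0.483, -0.047, 0.585]]
288 [[0.478, 0.0, 0.59], [0.477, -0.046, 0.588]]
294 [[0.473, 0.0, 0.589], [0.472, -0.046, 0.587]]
300 [[0.467, 0.0, 0.589], [0.466, -0.046, 0.591]]
306 [[0.462, 0.001, 0.587], [0.46, -0.046, 0.591]]
312 [[0.456, 0.001, 0.586], [0.455, -0.045, 0.59]]
[-12.5, -12.86, 0.02, 0.01, -0.07, 0.03] [-12.51, -12.86, 8.52, 0.01, -0.07, 0.03]
```

View pics/side1.png

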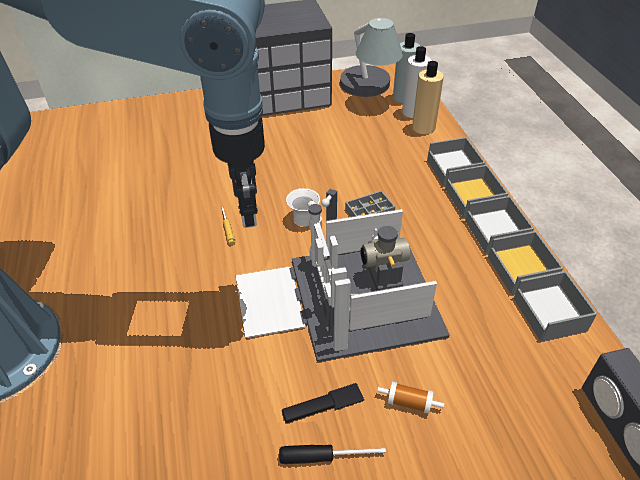

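The apron lies flat at (270,302). Next is the post catch.

```bash
python3 -m handwheel '[[[0.5,-3,-3,0,0,0,0],[0.5,-6,-6.5,0,0,0,0],[0.5,-9,-9.7,0,0,0,0],[0.5,-12.5,-12.9,0,0,0,0],[0.5,-12.5,-12.9,0,0,0,0],[0.5,-12.5,-12.9,2,0,0,0],[0.5,-12.5,-12.9,4,0,0,0],[0.5,-12.5,-12.9,6,0,0,0],[0.5,-12.5,-12.9,8.5,0,0,0],[0.5,-12.5,-12.9,8.5,0,0,0]]]'
python3 - <<'E'
from h import *
print(row(cage(0,-.128,.14),np.pi/2+YAW))
E
```

```text
time_s: 5.32
eef_pos: [0.5897, -0.1451, 0.1381]
eef_rot: [-0.003, 0.018, 1.0, 0.001]
wrist_force: [0.2, 0.0, -1.3]
opening: 0.748
grasp_force: 0.0
[-0.16, -0.08, -0.19, 0.13, -0.3, 0.06]
```

```bash
python3 -m handwheel '[[[-1,0,0,0,0,0,0],[-1,0,0,0,0,0,0],[-1,0,0,0,0,0,0],[-1,0,0,0,0,0,0],[-1,0,0,0,0,0,0],[-1,0,0,0,0,0,0],[-1,0,0,0,0,0,0],[-1,0,0,0,0,0,0]]]'
python3 - <<'E'
from h import *
print(row(cage(0,-.128,.14),np.pi/2+YAW))
E
```

```text
time_s: 6.32
eef_pos: [0.5927, -0.1477, 0.1429]
eef_rot: [0.001, 0.018, 1.0, -0.001]
wrist_force: [-1.9, -3.4, 5.9]
opening: 0.258
grasp_force: 63.3
[0.15, 0.17, 0.29, -0.14, 0.13, 0.04]
```

```bash
python3 -m handwheel '[[[0.5,0,0,0,0,0,0],[0.5,0,0,0,0,0,0],[0.5,0,0,0,0,0,0],[0.5,0,0,0,0,0,0],[0.5,0,0,-2,0,0,0],[0.5,0,0,-5,0,0,0],[0.5,0,0,-9,0,0,0],[0.5,0,0,-9,0,0,0]]]'
python3 - <<'E'
from h import *
from bench import camera
c=camera("top");W=cloud(c)
m=(W[...,2]>.165)&(W[...,2]<.2)&(W[...,0]>.3)&(W[...,0]<.7)&(abs(W[...,1])<.25)
print(row(cage(0,-.045,.225),YAW+.0001))
E
```

```text
time_s: 7.32
eef_pos: [0.5945, -0.1475, 0.2373]
eef_rot: [0.004, 0.018, 1.0, -0.002]
wrist_force: [-0.1, 0.2, 0.6]
opening: 0.749
grasp_force: 0.0
[0.21, 8.4, 0.96, 0.13, 0.32, 90.03]
```

```bash
python3 -m handwheel '[[[0.5,0,2,0,0,0,9],[0.5,0,4,0,0,0,18],[0.5,0,6,0,0,0,27],[0.5,0,8,0,0,0,36],[0.5,0.2,8.4,0,0,0,45],[0.5,0.2,8.4,0,0,0,54],[0.5,0.2,8.4,0,0,0,63],[0.5,0.2,8.4,0,0,0,72],[0.5,0.2,8.4,0,0,0,81],[0.5,0.2,8.4,0,0,0,90]]]'; python3 -m handwheel '[[[0.5,0,0,0,0,0,0],[0.5,0,0,0,0,0,0]]]'
python3 - <<'E'
from h import *
from bench import camera
c=camera("side");cv2.imwrite("pics/side2.png",c["frame"][150:400,200:480])
W=cloud(c)
m=(W[...,2]>.16)&(W[...,2]<.195)&(W[...,0]>.5)&(W[...,0]<.7)&(abs(W[...,1])<.25)
k,l,s,ce=cv2.connectedComponentsWithStats(m.astype(np.uint8))
for i in range(1,k):
    p=W[l==i];print(s[i],np.round(p.mean(0),4),np.round(p.min(0),4),np.round(p.max(0),4))
print(row(cage(0,-.045,.225),YAW),row(cage(0,-.045,.141),YAW))
E
```

```text
time_s: 8.62
eef_pos: [0.5923, -0.0622, 0.2304]
eef_rot: [-0.001, 0.722, 0.692, -0.0]
wrist_force: [0.6, 0.6, 0.5]
opening: 0.75
grasp_force: 0.0
time_s: 8.88
eef_pos: [0.5927, -0.0623, 0.2309]
eef_rot: [-0.0, 0.719, 0.695, -0.0]
wrist_force: [0.4, -0.5, -0.8]
opening: 0.751
grasp_force: 0.0
[329 236   9  21 145] [ 0.6012 -0.069   0.1765] [ 0.5969 -0.078   0.16  ] [ 0.6076 -0.054   0.1868]
[315 238   9  21 146] [ 0.5775 -0.0683  0.1766] [ 0.5728 -0.0768  0.1604] [ 0.5837 -0.0536  0.1865]
[332 272  19  24 359] [ 0.5911 -0.152   0.1777] [ 0.5801 -0.1627  0.16  ] [ 0.6049 -0.1342  0.1875]
[-0.06, 0.16, 0.6, -0.04, -0.01, 0.17] [-0.06, 0.17, 9.0, -0.04, -0.01, 0.17]
```

View pics/side2.png

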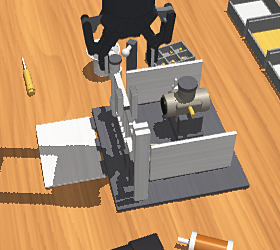

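The post tabs now sit together near crop (141,160), 10 mm of travel by depth, so the catch is home. The gripper is above the handle and can descend.

```bash
python3 -m handwheel '[[[0.5,0,0.2,2,0,0,0.2],[0.5,0,0.2,4.5,0,0,0.2],[0.5,0,0.2,7,0,0,0.2],[0.5,0,0.2,9,0,0,0.2],[0.5,0,0.2,9,0,0,0.2],[0.5,0,0.2,9,0,0,0.2]]]'; python3 -m handwheel '[[[-1,0,0,0,0,0,0],[-1,0,0,0,0,0,0],[-1,0,0,0,0,0,0],[-1,0,0,0,0,0,0],[-1,0,0,0,0,0,0],[-1,0,0,0,0,0,0]]]'
python3 - <<'E'
from h import *
from bench import status
o=status.get_obs();p0=np.array(o["eef_pos"]);r0=R.from_quat(o["eef_rot"],scalar_first=True)
print(row(cage(0,-.045,.141),YAW))
g=np.deg2rad(np.arange(8,88.1,8)); 
for a in g:
    t=cage(0,.07,0)+CR.apply([-.115*np.sin(a),-.115*np.cos(a),.141])
    print(round(np.rad2deg(a)),row(t,YAW-a,cage(0,-.045,.141),down(YAW)))
E
```

```text
time_s: 9.68
eef_pos: [0.5955, -0.0626, 0.1418]
eef_rot: [0.0, 0.721, 0.693, 0.0]
wrist_force: [0.5, 1.5, 0.7]
opening: 0.749
grasp_force: 0.0
time_s: 10.42
eef_pos: [0.5954, -0.0627, 0.1424]
eef_rot: [0.001, 0.721, 0.693, 0.0]
wrist_force: [-1.4, -0.2, 6.1]
opening: 0.257
grasp_force: 61.7
[-0.04, -0.1, 0.14, 0.06, 0.03, -0.14]
8 [0.11, -1.6, 0.0, 0.0, 0.0, 8.0]
16 [0.45, -3.17, 0.0, 0.0, 0.0, 16.0]
24 [0.99, -4.68, 0.0, 0.0, 0.0, 24.0]
32 [1.75, -6.09, 0.0, 0.0, 0.0, 32.0]
40 [2.69, -7.39, 0.0, 0.0, 0.0, 40.0]
48 [3.8, -8.55, 0.0, 0.0, 0.0, 48.0]
56 [5.07, -9.53, 0.0, 0.0, 0.0, 56.0]
64 [6.46, -10.34, 0.0, 0.0, 0.0, 64.0]
72 [7.95, -10.94, 0.0, 0.0, 0.0, 72.0]
80 [9.5, -11.33, 0.0, 0.0, 0.0, 80.0]
88 [11.1, -11.49, 0.0, 0.0, 0.0, 88.0]
```

```bash
python3 -m handwheel '[[[-1,0,-0.8,0,0,0,4],[-1,0.1,-1.6,0,0,0,8],[-1,0.25,-2.4,0,0,0,12],[-1,0.45,-3.2,0,0,0,16],[-1,1,-4.7,0,0,0,24],[-1,1.75,-6.1,0,0,0,32],[-1,2.7,-7.4,0,0,0,40],[-1,3.8,-8.55,0,0,0,48],[-1,3.8,-8.55,0,0,0,48]]]'
python3 - <<'E'
from h import *
b=np.deg2rad(48)
f=lambda a:cage(0,.07,0)+CR.apply([-.115*np.sin(a),-.115*np.cos(a),.141])
for d in (56,64,72,80,84,86):
    a=np.deg2rad(d);print(d,row(f(a),YAW-a,f(b),down(YAW-b)),row(f(a),YAW-a))
E
```

```text
time_s: 11.55
eef_pos: [0.5109, -0.0218, 0.1424]
eef_rot: [0.001, 0.941, 0.338, 0.0]
wrist_force: [-2.0, -6.4, 4.3]
opening: 0.258
grasp_force: 63.5
56 [0.11, -1.6, 0.0, 0.0, 0.0, 8.0] [0.06, -1.64, 0.14, 0.12, 0.01, 7.69]
64 [0.45, -3.17, 0.0, 0.0, 0.0, 16.0] [0.38, -3.21, 0.13, 0.12, 0.0, 15.69]
72 [0.99, -4.68, 0.0, 0.0, 0.0, 24.0] [0.92, -4.72, 0.13, 0.12, -0.01, 23.69]
80 [1.75, -6.09, 0.0, 0.0, 0.0, 32.0] [1.67, -6.14, 0.13, 0.12, -0.01, 31.69]
84 [2.2, -6.76, 0.0, 0.0, 0.0, 36.0] [2.11, -6.81, 0.13, 0.12, -0.02, 35.69]
86 [2.44, -7.08, 0.0, 0.0, 0.0, 38.0] [2.35, -7.13, 0.12, 0.12, -0.02, 37.69]
```

It tracks well, so I continue to about 85°.

```bash
python3 -m handwheel '[[[-1,0.1,-1.6,0,0,0,8],[-1,0.4,-3.2,0,0,0,16],[-1,0.95,-4.7,0,0,0,24],[-1,1.7,-6.1,0,0,0,32],[-1,2.15,-6.8,0,0,0,36],[-1,2.15,-6.8,0,0,0,36],[-1,2.15,-6.8,0,0,0,36],[-1,2.15,-6.8,0,0,0,36],[-1,2.15,-6.8,0,0,0,36],[-1,2.15,-6.8,0,0,0,36]]]'
python3 - <<'E'
from h import *
from bench import camera,status
c=camera("side");cv2.imwrite("pics/side3.png",c["frame"])
a=np.deg2rad(84);print(row(cage(0,.07,0)+CR.apply([-.115*np.sin(a),-.115*np.cos(a),.141]),YAW-a))
print(np.round(status.get_obs()["dq"],3))
E
```

```text
time_s: 12.8
eef_pos: [0.4849, 0.0437, 0.1424]
eef_rot: [0.001, 1.0, 0.031, 0.001]
wrist_force: [-3.2, -6.4, 6.6]
opening: 0.258
grasp_force: 64.4
[-0.1, -0.05, 0.14, 0.09, -0.09, -0.27]
[-0.001  0.001  0.     0.001 -0.001  0.001]
```

View pics/side3.png

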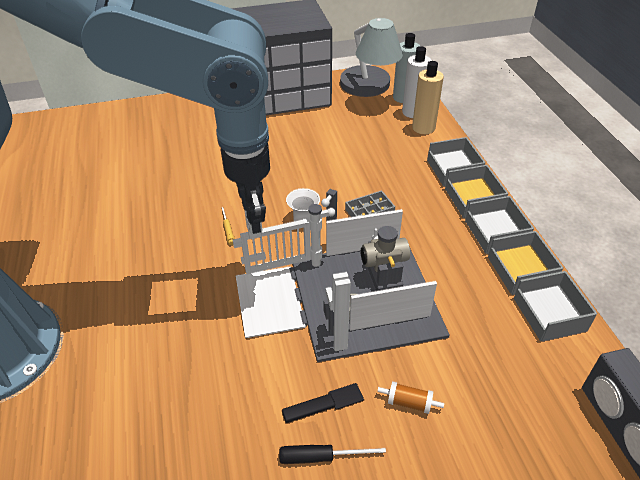

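The gate (280,245) stands wide open, held by its handle at (255,220). The apron is flat at (270,302), the post tabs are together at (341,290), and the loose things look undisturbed.

```bash
python3 -c "
from bench import ctrl
print(ctrl.hand_in())"
```

```text
the job is handed in; nothing more can be done
None
```

I handed the job in with the apron flat, the post catch home, and the gate held still by its handle at about 84° (1.47 rad); the loose things looked undisturbed in the last picture, and no verdict came back.

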